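Roll the jam trolley to its breakfast mat

ROBOT

A 7-joint arm with a two-finger parallel gripper is mounted at the origin on the work surface. World frame = base frame: x ahead of the robot, y to its left, z up, the work surface at z = 0. Lengths are in m, angles in rad, forces in N, time in s.
With the tool pointing down it reaches from about 0.425 to 0.975 m from the base axis. Payload 16.7 kg.
Tool frame: the origin (TCP) lies at the very end of the fingers, on their centre line; the grasp point (between the pads) lies 19 mm behind it; z points along the fingers, y is the line along which they close (so a half turn about z gives the same grasp; the last joint's range is limited). The gripper opens to 85 mm and grips with 20 to 120 N. Pads are 22 mm wide; open, the fingers measure 114 mm over their backs; the gripper's body (76 mm by 85 mm) begins 54 mm behind the grasp point. The pads swing forward as they close: fully open they stand 13 mm farther back than shut.
Start: joints at [1.147, 0.426, 0.074, 1.606, -0.034, 1.111, -0.067], TCP at [0.182, -0.65, 0.231] pointing down, gripper open.
Joint ranges: [-2.85, 2.85], [-0.5, 2.14], [-1.23, 1.37], [0.21, 2.46], [-1.02, 4.16], [0.16, 2.05], [-2.73, 2.73]. Speed limits (rad/s): [1.89, 1.89, 2.39, 2.39, 3.01, 3.01, 3.01].

INTERFACE

Orientations are given as [roll, pitch, yaw] about the fixed x, y, z axes, in that order (R = Rz(yaw) Ry(pitch) Rx(roll)).
In Python, from bench import sensors, vision, bot gives the robot as it stands. The module is installed in compiled form; this text tells all that it offers.
- The arm moves only by the tool apply_moves, never from a script. Its argument "moves" is a list of rows, each an object of numbers: "fingers": the opening, from 0 (shut) to 1 (fully open); "dx", "dy", "dz": the shift along the world's x, y, z in m; "turn": the turn about the world's z in units of 5 degrees (1.0 is 5 degrees). A call has 1 to 5 rows; each row shifts and turns the commanded pose from where the row before left it; what a row does not reach is not made up. A row lasts 1/10 s, in which the tool goes at most 50 mm and 8.59 degrees, less where a joint would pass 70% of its speed; a pose out of reach is approached as far as the arm can. A call is refused whole if a number of a shift passes 0.05 or a number of a turn 1, either way. A call with a gripper value outside its range is refused whole. The fingers move at their own pace and stop on an object; the grip force is fixed at half the most. Time passes only in rows, so rows that do not move let the fingers close. It gives the time, the measured TCP pose, the force, the opening and the grip force at its end, in the units of the state.
- sensors.sense(): the state, without advancing time (a new reading comes with each control period).
- vision.snapshot(name): name is "scene" or "top"; returns (picture, depth): 384x512x3 uint8, red, green, blue; 384x512 float32, m along the optical axis (not along the pixel's ray), 0 where there is no reading.
- vision.calibration(name): a dict with "intrinsics" (3x3 intrinsics, pixels), "k1" (the pictures are not rectified: a ray, as slopes to the right and down, at radius r is drawn at 1 + k1 r^2 times it, then the intrinsics apply), "xyz" and "attitude" of the camera in the world. Camera axes: x right, y up, looking along -z (the intrinsics and any distortion apply to the point x, -y, -z); pixel columns grow to the right and rows downward; lengths in m; the calibration is good to about 2 mm. A picture is of the moment at which its call begins. calibration takes no time and is no camera call.
- bot.job_done(): hands the job in; it is judged then, once.
The state is a dict: "clock": time; "joint_positions": joint angles; "joint_vel": joint speeds; "joint_efforts": joint torques, N m; "tool_pos": TCP position; "tool_rot": TCP orientation; "contact_force": force on the tool from outside, world axes, zero at the start; "ft_torque": the same for the moment, N m; "finger_gap": opening from 0.0 (shut) to 1.0 (fully open); "grasp_force": force on a finger pad.
Only numpy, scipy, OpenCV 4.12 (cv2) and the standard library are available. Lean on these libraries where they do the work, as an engineer would, in place of code of your own. Each camera call takes 0.05 s, during which the arm holds its last target. There are 200 camera calls.

TASK

Stand the jam jar with the red lid on the round cork patch of the little wooden tray trolley. Then roll the trolley forwards, keeping its wheels on the table, until both swivel castors trail straight behind, and only then steer it on to the white mat: centred and square in the outline, handle end at the yellow bar, castors still trailing straight and the jar still upright on the cork. Leave it standing there, and do not disturb the honey jar or the cup.

Things in the scene. Friction and masses are not known exactly. Their poses are not given: they have to be found in the camera images.
- trolley: Wooden tray trolley, 190 mm long (x), 130 mm wide (y), 0.65 kg. Origin on the table under its middle, x forwards (handle is at the -x end), y left. Tray floor top at z = 42 mm, rim 14 mm high. Fixed wheels at x = +70, y = +-50 mm roll only along x, so it steers about the point midway between them; castors pivot at x = -66, y = +-45 mm. Rolls very freely.
- trolley_handle (a point): Middle of the push bar: a level dark wooden bar across the rear, 12 mm thick fore and aft, 14 mm high, 106 mm long across; at x = -80, y = 0, z = 122 mm in the trolley's frame, on two brass posts 90 mm apart, with 73 mm free below it. Can be pinched from above, fore and aft.
- trolley_spot (a point): Centre of the round cork patch (68 mm diameter) on the tray floor, at x = +25, y = 0, z = 42 mm in the trolley's frame; the jam jar goes here.
- castor_left (a joint): Swivel angle of the left rear castor: 0 (or any full turn) when its wheel trails straight behind its pivot (to the trolley's -x), pi when it points ahead, growing anticlockwise from above. Turns freely without end; the hub lies 16 mm from the pivot, so about 60 mm of straight forward rolling swings it in.
- castor_right (a joint): The same for the right castor.
- castor_left_hub (a point): Hub of the left castor's wheel (26 mm diameter). When trailing straight it lies at x = -82, y = +45 mm in the trolley's frame.
- castor_right_hub (a point): Hub of the right castor's wheel. When trailing straight it lies at x = -82, y = -45 mm in the trolley's frame.
- mark: Flat white printed mat on the table (1 mm, no obstacle to wheels), 250 mm (x) by 190 mm (y), with a blue border and a yellow bar across its -x end. Origin at its centre, x pointing away from the yellow bar: the parked trolley's frame should coincide with it, handle end at the yellow bar.
- jam: Jam jar, dark red with a red lid, 54 mm diameter, 83 mm high (lid 51 mm diameter, top 15 mm), about 0.25 kg. Origin at the centre of its underside, z up.
- honey: Honey jar, amber with a yellow lid, same size as the jam jar. Leave alone. Origin at the centre of its underside.
- cup: White cup on a saucer, in one piece, 144 mm diameter, 68 mm high. Leave alone. Origin at the centre of its underside.
Mind the look-alikes: they are no part of the job. Several things have the shape of the jam; the one meant has the colours described above.

How it is judged:
By the outcome, as a careful person would: the job done as asked, in the order asked, and still so for the second after the job is handed in, with the robot touching nothing.
It also fails if it takes over 61 s, if anything falls off the work surface, if the arm or the gripper's body presses on something with over 40 N, if the wrist force passes 120 N, or if a joint passes its speed limit or range.

## Working session

There is one attempt and no reset: what is moved stays moved. The work goes in short steps, Python scripts to look and compute and a tool call to move; the robot and the scene stay as the last step left them, time stands still between calls to the robot, and variables do not carry over. Pictures are saved under pics/ and viewed, at most 10 in all, crops included, and the job is handed in when it is done.

Besides the shell and the picture viewer there is one more tool, called after "Call:" as name(argument=value, ...), one argument or row to a line, values as JSON. apply_moves: Moves the arm, as the interface text tells. Its arguments: {"type":"object","properties":{"moves":{"type":"array"}},"required":["moves"]}

```bash
mkdir -p pics; cat > h.py <<'E'
import numpy as np, cv2
from bench import sensors, vision, bot
from scipy.spatial.transform import Rotation as Ro
def cal(n):
    c=vision.calibration(n);K=np.array(c['intrinsics']);a=np.array(c['attitude'],float)
    R=a if a.shape==(3,3) else Ro.from_euler('xyz',a).as_matrix()
    return K,c['k1'],np.array(c['xyz']),R
def rays(n,px):
    K,k1,p,R=cal(n);px=np.asarray(px,float).reshape(-1,1,2)
    u=cv2.undistortPoints(px,K,np.array([k1,0,0,0,0.]))[:,0]
    return p,np.c_[u[:,0],-u[:,1],-np.ones(len(u))]@R.T
def onz(n,px,z):
    p,d=rays(n,px);return p+d*((z-p[2])/d[:,2])[:,None]
def cloud(n,dep):
    h,w=dep.shape;g=np.stack(np.meshgrid(np.arange(w),np.arange(h)),-1).reshape(-1,2)
    p,d=rays(n,g);return (p+d*dep.reshape(-1,1)).reshape(h,w,3)
def save(n,img):cv2.imwrite('pics/'+n+'.png',img[:,:,::-1])
E
python3 - <<'E'
from h import *
for n in('scene','top'):
    i,d=vision.snapshot(n);save(n+'0',i);np.savez(n+'0.npz',i=i,d=d);print(vision.calibration(n),(d>0).mean())
print(sensors.sense())
E
```

```text
{'intrinsics': array([[484.60338051,   0.        , 255.14779711],
       [  0.        , 484.60338051, 186.48425864],
       [  0.        ,   0.        ,   1.        ]]), 'k1': -0.009065670459313854, 'xyz': array([1.33854078, 0.36216121, 0.75201631]), 'attitude': array([0.96785554, 0.01781437, 2.04702559])} 0.9960479736328125
{'intrinsics': array([[428.10565483,   0.        , 248.91685933],
       [  0.        , 428.10565483, 185.25605105],
       [  0.        ,   0.        ,   1.        ]]), 'k1': -0.14808872956051447, 'xyz': array([ 0.37054578, -0.06781197,  1.32480718]), 'attitude': array([ 0.13914698, -0.00870651, -1.58023455])} 0.9959971110026041
{'clock': 0.1, 'joint_positions': array([ 1.14746612,  0.42666721,  0.07392247,  1.60655153, -0.03410351,
        1.11080504, -0.06711531]), 'joint_vel': array([-0.00070936, -0.00097117, -0.00010822, -0.00185579,  0.00132606,
        0.00204493,  0.00116409]), 'joint_efforts': array([ 1.14568576e-02, -9.51546335e+01,  3.77359539e+00, -4.64405072e+01,
        1.98996527e-02,  6.59407378e-03,  7.67211259e-05]), 'tool_pos': array([ 0.18236617, -0.64951031,  0.23068044]), 'tool_rot': array([-3.14042774e+00,  1.07519681e-04,  2.73718266e-01]), 'contact_force': array([0.10098569, 0.21101409, 0.33205979]), 'ft_torque': array([-0.0273809 , -0.00085885, -0.0163582 ]), 'grasp_force': 0.0, 'finger_gap': 0.9966447489300144}
```

View pics/scene0.png

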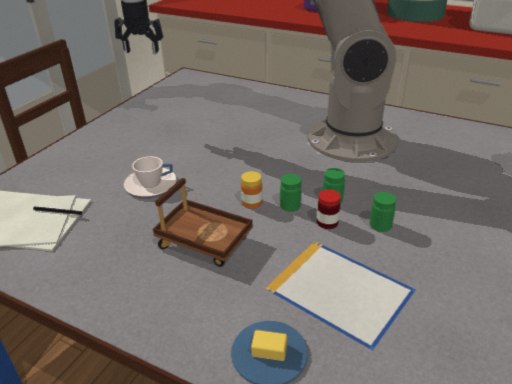

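View pics/top0.png

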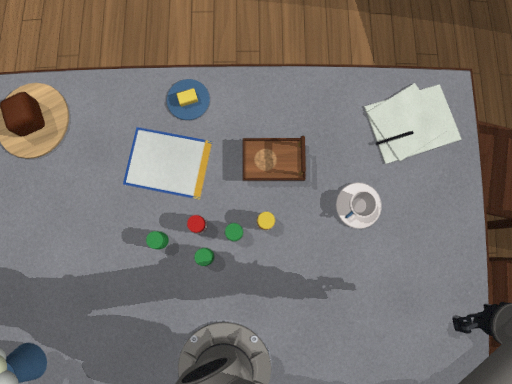

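The scene view shows the trolley at (203,230) facing right, the mat at (342,288), the red jam jar at (328,209), and the honey jar at (251,190). In the top view the trolley is at (273,160) with its handle at (303,158), the cork at (265,160), the mat at (168,162) with its yellow bar on the right, the jam at (197,224), the green look-alikes around it, and the cup at (358,205).

```bash
cat > m.py <<'E'
from h import *
def big(m):
    c,_=cv2.findContours(m.astype(np.uint8),cv2.RETR_EXTERNAL,cv2.CHAIN_APPROX_NONE);return max(c,key=cv2.contourArea)[:,0].astype(np.float32)
def trolley(i,d,c0=None,pr=True,r=.17):
    P=cloud('top',d);z=P[...,2];hsv=cv2.cvtColor(i,cv2.COLOR_RGB2HSV)
    if c0 is None:c0=(0.555,-0.145)
    near=np.hypot(P[...,0]-c0[0],P[...,1]-c0[1])<r
    # rim top: points at 48..62mm
    m=near&(z>.046)&(z<.064);q=P[m][:,:2]
    rect=cv2.minAreaRect(q.astype(np.float32));
    h=near&(z>.112)&(z<.145);hq=P[h][:,:2]
    if pr:print('rim rect',rect,len(q),'handle rect',cv2.minAreaRect(hq.astype(np.float32)) if len(hq)>3 else None,len(hq),'z',np.median(P[h][:,2]) if h.any() else None)
    # image outline of tray (wood colours) -> rim plane
    return P,hsv,near
E
python3 - <<'E'
from m import *
D=np.load('top0.npz');i,d=D['i'],D['d']
P,hsv,near=trolley(i,d)
H,S,V=[hsv[...,k] for k in range(3)]
for n,m in dict(jam=((H<8)|(H>172))&(S>180)&(V>110),honey=(H>20)&(H<32)&(S>150)&(V>140),green=(H>50)&(H<75)&(S>150)).items():
    m=m.copy();m[:195]=0;m[270:]=0
    c,_=cv2.findContours(m.astype(np.uint8),cv2.RETR_EXTERNAL,cv2.CHAIN_APPROX_NONE)
    for k in c:
        if cv2.contourArea(k)>60:
            w=onz('top',k[:,0],.083);cc,r=cv2.minEnclosingCircle(w[:,:2].astype(np.float32))
            mm=np.zeros_like(H);cv2.drawContours(mm,[k],-1,1,-1);print(n,np.round(cc,4),round(r,4),'z',np.round(np.percentile(P[mm>0][:,2],[50,90]),4))
blue=(H>105)&(H<125)&(S>120)&(V>80);yel=(H>15)&(H<28)&(S>150)&(V>120);white=(S<50)&(V>150)
m=(blue|yel|white);m[:,:115]=0;m[:,220:]=0;m[:122]=0;m[205:]=0
k=big(m);w=onz('top',k,.001)[:,:2].astype(np.float32);print('mat',cv2.minAreaRect(w))
y=yel.copy();y[:,:185]=0;y[:,220:]=0;y[:130]=0;y[205:]=0
w=onz('top',big(y),.001)[:,:2].astype(np.float32);print('bar',cv2.minAreaRect(w))
wood=near&(H<20)&(S>90)&(P[...,2]>.03)
mm=np.zeros_like(H);print('wood z',np.round(np.percentile(P[wood][:,2],[5,25,50,75,95]),3))
# cork
ck=near&(P[...,2]>.036)&(P[...,2]<.05)&(V>140)
if ck.sum()>20:
    w=onz('top',big(ck),.042)[:,:2].astype(np.float32);print('cork',cv2.minEnclosingCircle(w))
t=i[125:195,225:320];save('t0',cv2.resize(t,None,fx=8,fy=8,interpolation=cv2.INTER_CUBIC))
S0=np.load('scene0.npz')['i'][175:270,145:265];save('s0',cv2.resize(S0,None,fx=6,fy=6,interpolation=cv2.INTER_CUBIC))
E
```

```text
rim rect ((0.5519386529922485, -0.1438632309436798), (0.20173214375972748, 0.30622032284736633), 82.40282440185547) 578 handle rect ((0.6283013224601746, -0.23516090214252472), (0.013061600737273693, 0.10431481897830963), 89.71688842773438) 162 z 0.12845501855635066
jam [0.4338 0.0749] 0.025 z [0.0831 0.0859]
honey [ 0.4417 -0.1274] 0.025 z [0.083  0.0862]
green [0.3847 0.1849] 0.0275 z [0.0757 0.0849]
green [ 0.4091 -0.035 ] 0.0238 z [0.0836 0.0867]
mat ((0.6309170722961426, 0.1780746579170227), (0.2491988092660904, 0.19088596105575562), 78.72601318359375)
bar ((0.6111899018287659, 0.06476859748363495), (0.019095661118626595, 0.17613685131072998), 78.36290740966797)
wood z [0.038 0.041 0.043 0.046 0.126]
cork ((0.6301448941230774, -0.1014113798737526), 0.042302992194890976)
```

View pics/t0.png

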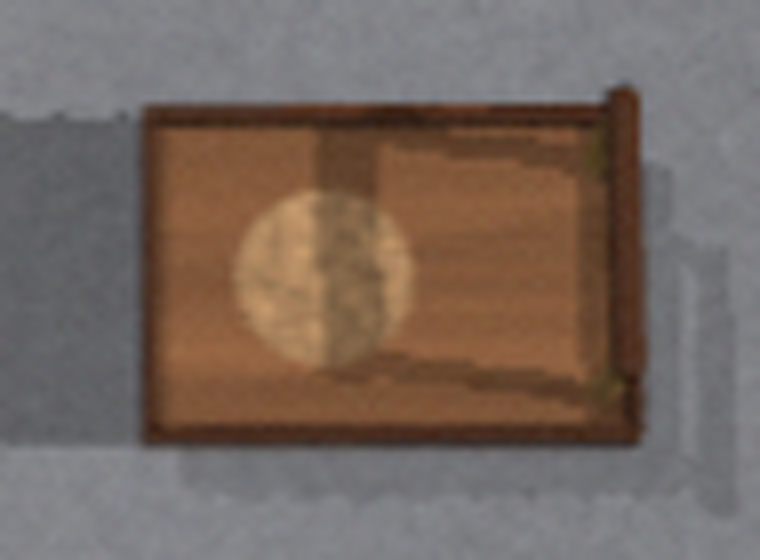

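View pics/s0.png

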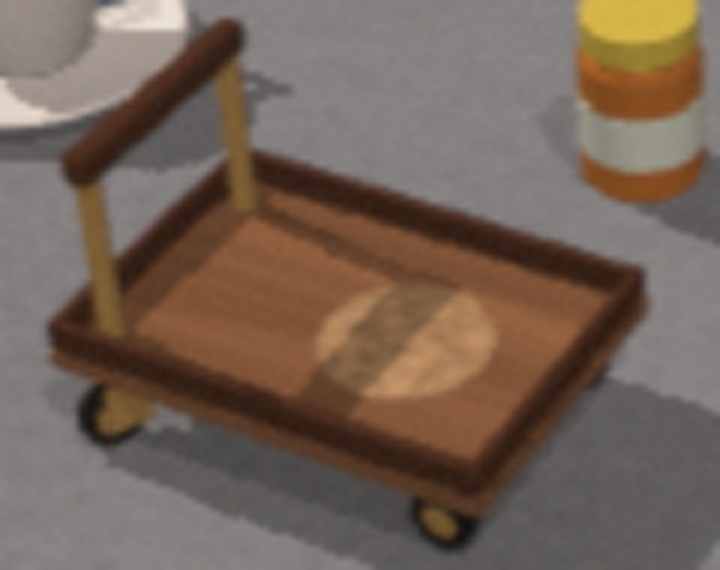

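The top crop shows the tray outline at front x≈143, bottom y≈443 and top y≈105, the cork centred at (324,278), and the bar at x≈625. The scene crop shows the near rear castor at (110,410) and the front wheel at (445,520).

```bash
python3 - <<'E'
from m import *
f=lambda a:(np.array(a,float)+.5)/8-.5+np.array([225,125])
c=onz('top',f([[143,106],[143,443],[640,443]]),.056)[:,:2];print('corners',c.round(4),np.linalg.norm(c[0]-c[1]),np.linalg.norm(c[1]-c[2]))
hd=np.degrees(np.arctan2(*(c[1]-c[2])[::-1]));print('heading',hd,np.degrees(np.arctan2(*(c[0]-c[1])[::-1]))+90)
ck=onz('top',f([[324,278],[233,278],[415,278]]),.042)[:,:2];print('cork',ck.round(4))
b=onz('top',f([[625,95],[625,365]]),.129)[:,:2];print('bar',b.round(4),b.mean(0))
t=np.radians(hd);u=np.array([np.cos(t),np.sin(t)]);ctr=(c[0]+c[2])/2;print('ctr from tray',ctr,'cork pred',ctr+.025*u,'bar pred',ctr-.08*u)
# mat corners
i=np.load('top0.npz')['i'];H,S,V=cv2.split(cv2.cvtColor(i,cv2.COLOR_RGB2HSV))
m=((H>105)&(H<125)&(S>120)&(V>80))|((H>15)&(H<28)&(S>150)&(V>120))|((S<50)&(V>150));m[:,:115]=0;m[:,220:]=0;m[:122]=0;m[205:]=0
# scene cross-check of mat and jam
s=np.load('scene0.npz');H,S,V=cv2.split(cv2.cvtColor(s['i'],cv2.COLOR_RGB2HSV))
m=((H>105)&(H<125)&(S>120)&(V>80))|((H>10)&(H<28)&(S>150)&(V>120))|((S<60)&(V>150));m[:242]=0;m[338:]=0;m[:,:264]=0;m[:,418:]=0
m=cv2.morphologyEx(m.astype(np.uint8),cv2.MORPH_CLOSE,np.ones((3,3)));print('mat scene',cv2.minAreaRect(onz('scene',big(m),.001)[:,:2].astype(np.float32)))
m=((H<8)|(H>172))&(S>180)&(V>60);m[:185]=0;m[235:]=0;m[:,:310]=0;m[:,345:]=0
P=cloud('scene',s['d']);q=P[m];q=q[(q[:,2]>.08)&(q[:,2]<.09)];print('jam scene lid',(q.min(0)+q.max(0))/2,np.ptp(q,0))
E
```

```text
corners [[ 0.6942 -0.0622]
 [ 0.5644 -0.0613]
 [ 0.5629 -0.2481]] 0.12979199359747357 0.18687555063854197
heading 89.5477379064942 89.59520289474038
cork [[ 0.6297 -0.1308]
 [ 0.63   -0.096 ]
 [ 0.6295 -0.1656]]
bar [[ 0.6787 -0.2361]
 [ 0.58   -0.2332]] [ 0.62933573 -0.23465733]
ctr from tray [ 0.62855469 -0.15515725] cork pred [ 0.62875202 -0.13015803] bar pred [ 0.62792322 -0.23515476]
mat scene ((0.6320820450782776, 0.1809936761856079), (0.24714139103889465, 0.18785452842712402), 78.47836303710938)
jam scene lid [0.43880356 0.0816862  0.08323245] [0.05082692 0.04747526 0.00637824]
```

Call:
apply_moves(
  moves=[
    {"dx": 0.029, "dy": 0.031, "turn": -0.8, "fingers": 1},
    {"dx": 0.029, "dy": 0.031, "turn": -0.8, "fingers": 1},
    {"dx": 0.029, "dy": 0.031, "turn": -0.8, "fingers": 1},
    {"dx": 0.029, "dy": 0.031, "turn": -0.74, "fingers": 1},
    {"dx": 0.029, "dy": 0.031, "fingers": 1},
  ],
)

```text
validation failed for argument at $.mo...
```

Call:
apply_moves(
  moves=[
    {"dx": 0.029, "dy": 0.031, "fingers": 1},
    {"dx": 0.029, "dy": 0.031, "fingers": 1},
    {"dx": 0.029, "dy": 0.031, "fingers": 1},
    {"dx": 0.029, "dy": 0.031, "fingers": 1},
    {"dx": 0.029, "dy": 0.031, "fingers": 1},
  ],
)

```text
validation failed for argument at $.mo...
```

Call:
apply_moves(
  moves=[
    {"dx": 0.029, "dy": 0.031, "fingers": 1},
    {"dx": 0.029, "dy": 0.031, "fingers": 1},
    {"dx": 0.029, "dy": 0.031, "fingers": 1},
    {"dx": -0.015, "dy": 0.041, "fingers": 1},
    {"dx": -0.015, "dy": 0.041, "fingers": 1},
  ],
)

```text
validation failed for argument at $.mo...
```

Call:
apply_moves(
  moves=[
    {"dx": -0.015, "dy": 0.041, "fingers": 1},
    {"dx": -0.015, "dy": 0.041, "fingers": 1},
    {"dx": -0.015, "dy": 0.041, "fingers": 1},
    {"dx": -0.015, "dy": 0.041, "fingers": 1},
    {"dx": -0.015, "dy": 0.041, "fingers": 1},
  ],
)

```text
validation failed for argument at $.mo...
```

Call:
apply_moves(
  moves=[
    {"fingers": 1.0, "dx": 0.029, "dy": 0.031, "dz": 0.0, "turn": -0.8},
    {"fingers": 1.0, "dx": 0.029, "dy": 0.031, "dz": 0.0, "turn": -0.8},
    {"fingers": 1.0, "dx": 0.029, "dy": 0.031, "dz": 0.0, "turn": -0.8},
    {"fingers": 1.0, "dx": 0.029, "dy": 0.031, "dz": 0.0, "turn": -0.74},
    {"fingers": 1.0, "dx": 0.029, "dy": 0.031, "dz": 0.0, "turn": 0.0},
  ],
)

```text
clock: 0.6
tool_pos: [0.3283, -0.4933, 0.231]
tool_rot: [-3.141, 0.0, -0.003]
contact_force: [0.4, -0.0, 0.6]
finger_gap: 1.0
grasp_force: 0.0
```

Call:
apply_moves(
  moves=[
    {"fingers": 1.0, "dx": 0.029, "dy": 0.031, "dz": 0.0, "turn": 0.0},
    {"fingers": 1.0, "dx": 0.029, "dy": 0.031, "dz": 0.0, "turn": 0.0},
    {"fingers": 1.0, "dx": 0.029, "dy": 0.031, "dz": 0.0, "turn": 0.0},
    {"fingers": 1.0, "dx": 0.029, "dy": 0.031, "dz": 0.0, "turn": 0.0},
    {"fingers": 1.0, "dx": 0.029, "dy": 0.031, "dz": 0.0, "turn": 0.0},
  ],
)

```text
clock: 1.1
tool_pos: [0.4733, -0.3383, 0.2312]
tool_rot: [-3.141, 0.0, -0.0]
contact_force: [0.4, -0.7, -0.2]
finger_gap: 0.999
grasp_force: 0.0
```

Call:
apply_moves(
  moves=[
    {"fingers": 1.0, "dx": 0.029, "dy": 0.031, "dz": 0.0, "turn": 0.0},
    {"fingers": 1.0, "dx": 0.029, "dy": 0.031, "dz": 0.0, "turn": 0.0},
    {"fingers": 1.0, "dx": 0.029, "dy": 0.031, "dz": 0.0, "turn": 0.0},
    {"fingers": 1.0, "dx": -0.015, "dy": 0.041, "dz": 0.0, "turn": 0.0},
    {"fingers": 1.0, "dx": -0.015, "dy": 0.041, "dz": 0.0, "turn": 0.0},
  ],
)

```text
clock: 1.6
tool_pos: [0.5294, -0.163, 0.2303]
tool_rot: [-3.141, 0.001, 0.0]
contact_force: [0.9, 0.4, 0.2]
finger_gap: 0.998
grasp_force: 0.0
```

Call:
apply_moves(
  moves=[
    {"fingers": 1.0, "dx": -0.015, "dy": 0.041, "dz": 0.0, "turn": 0.0},
    {"fingers": 1.0, "dx": -0.015, "dy": 0.041, "dz": 0.0, "turn": 0.0},
    {"fingers": 1.0, "dx": -0.015, "dy": 0.041, "dz": 0.0, "turn": 0.0},
    {"fingers": 1.0, "dx": -0.015, "dy": 0.041, "dz": 0.0, "turn": 0.0},
    {"fingers": 1.0, "dx": -0.015, "dy": 0.041, "dz": 0.0, "turn": 0.0},
  ],
)

```text
clock: 2.1
tool_pos: [0.4534, 0.0416, 0.2312]
tool_rot: [3.141, -0.0, -0.0]
contact_force: [1.2, 0.3, -0.2]
finger_gap: 0.999
grasp_force: 0.0
```

Call:
apply_moves(
  moves=[
    {"fingers": 1.0, "dx": -0.0195, "dy": 0.0355, "dz": 0.0, "turn": 0.0},
    {"fingers": 1.0, "dx": 0.0, "dy": 0.0, "dz": -0.04, "turn": 0.0},
    {"fingers": 1.0, "dx": 0.0, "dy": 0.0, "dz": -0.045, "turn": 0.0},
    {"fingers": 1.0, "dx": 0.0, "dy": 0.0, "dz": -0.045, "turn": 0.0},
    {"fingers": 1.0, "dx": 0.0, "dy": 0.0, "dz": -0.04, "turn": 0.0},
  ],
)

```text
clock: 2.6
tool_pos: [0.4344, 0.0757, 0.0596]
tool_rot: [-3.141, 0.0, 0.0]
contact_force: [1.3, 0.1, -0.1]
finger_gap: 1.004
grasp_force: 0.0
```

Call:
apply_moves(
  moves=[
    {"fingers": 1.0, "dx": 0.0, "dy": 0.0, "dz": -0.024, "turn": 0.0},
    {"fingers": 1.0, "dx": 0.0, "dy": 0.0, "dz": -0.01, "turn": 0.0},
    {"fingers": 0.5, "dx": 0.0, "dy": 0.0, "dz": 0.0, "turn": 0.0},
    {"fingers": 0.4, "dx": 0.0, "dy": 0.0, "dz": 0.0, "turn": 0.0},
    {"fingers": 0.4, "dx": 0.0, "dy": 0.0, "dz": 0.0, "turn": 0.0},
  ],
)

```text
clock: 3.1
tool_pos: [0.4359, 0.076, 0.0289]
tool_rot: [-3.141, -0.002, -0.0]
contact_force: [-1.4, 1.8, 1.5]
finger_gap: 0.608
grasp_force: 62.3
```

Call:
apply_moves(
  moves=[
    {"fingers": 0.4, "dx": 0.0, "dy": 0.0, "dz": 0.0, "turn": 0.0},
    {"fingers": 0.4, "dx": 0.0, "dy": 0.0, "dz": 0.0, "turn": 0.0},
    {"fingers": 0.4, "dx": 0.0, "dy": 0.0, "dz": 0.0, "turn": 0.0},
  ],
)

```text
clock: 3.4
tool_pos: [0.4359, 0.076, 0.0289]
tool_rot: [-3.141, -0.003, -0.0]
contact_force: [-2.2, 2.1, 9.0]
finger_gap: 0.609
grasp_force: 63.2
```

Call:
apply_moves(
  moves=[
    {"fingers": 0.4, "dx": 0.0, "dy": 0.0, "dz": 0.01, "turn": 0.0},
    {"fingers": 0.4, "dx": 0.0, "dy": 0.0, "dz": 0.03, "turn": 0.0},
    {"fingers": 0.4, "dx": 0.0, "dy": 0.0, "dz": 0.04, "turn": 0.0},
    {"fingers": 0.4, "dx": 0.0, "dy": 0.0, "dz": 0.04, "turn": 0.0},
    {"fingers": 0.4, "dx": 0.01, "dy": -0.01, "dz": 0.03, "turn": 0.0},
  ],
)

```text
clock: 3.9
tool_pos: [0.4445, 0.0666, 0.181]
tool_rot: [-3.141, -0.003, 0.002]
contact_force: [1.2, -0.0, -3.2]
finger_gap: 0.611
grasp_force: 64.2
```

Call:
apply_moves(
  moves=[
    {"fingers": 0.4, "dx": 0.02, "dy": -0.02, "dz": 0.0, "turn": 0.0},
    {"fingers": 0.4, "dx": 0.025, "dy": -0.025, "dz": 0.0, "turn": 0.0},
    {"fingers": 0.4, "dx": 0.025, "dy": -0.03, "dz": 0.0, "turn": 0.0},
    {"fingers": 0.4, "dx": 0.03, "dy": -0.03, "dz": 0.0, "turn": 0.0},
    {"fingers": 0.4, "dx": 0.025, "dy": -0.03, "dz": 0.0, "turn": 0.0},
  ],
)

```text
clock: 4.4
tool_pos: [0.5711, -0.0708, 0.1789]
tool_rot: [-3.141, -0.002, -0.0]
contact_force: [1.0, 0.9, -3.5]
finger_gap: 0.612
grasp_force: 64.2
```

Call:
apply_moves(
  moves=[
    {"fingers": 0.4, "dx": 0.025, "dy": -0.025, "dz": 0.0, "turn": 0.0},
    {"fingers": 0.4, "dx": 0.02, "dy": -0.02, "dz": 0.0, "turn": 0.0},
    {"fingers": 0.4, "dx": 0.01, "dy": -0.012, "dz": 0.0, "turn": 0.0},
    {"fingers": 0.4, "dx": 0.004, "dy": -0.0045, "dz": 0.0, "turn": 0.0},
    {"fingers": 0.4, "dx": 0.0, "dy": 0.0, "dz": 0.0, "turn": 0.0},
  ],
)

```text
clock: 4.9
tool_pos: [0.6287, -0.1307, 0.1777]
tool_rot: [-3.141, -0.0, -0.0]
contact_force: [-0.5, 0.8, -2.9]
finger_gap: 0.611
grasp_force: 64.2
```

```bash
python3 - <<'E'
from m import *
i,d=vision.snapshot('scene');save('s1',i[:340]);
i,d=vision.snapshot('top');np.savez('top1.npz',i=i,d=d);s=sensors.sense();print(s['tool_pos'],s['finger_gap'])
E
```

```text
[ 0.62834421 -0.12961888  0.17763437] 0.6090012950379078
```

View pics/s1.png

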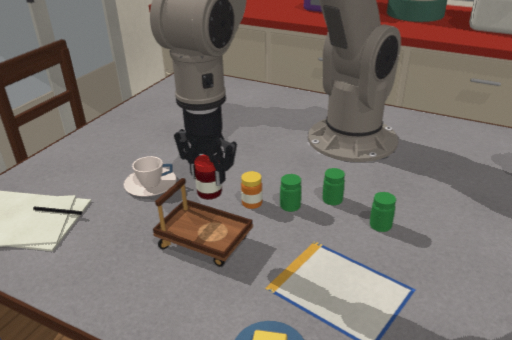

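The jar is held upright at (208,180) above the tray; the trolley and the other things haven't moved.

Call:
apply_moves(
  moves=[
    {"fingers": 0.4, "dx": 0.0015, "dy": -0.0005, "dz": -0.03, "turn": 0.0},
    {"fingers": 0.4, "dx": 0.0, "dy": 0.0, "dz": -0.035, "turn": 0.0},
    {"fingers": 0.4, "dx": 0.0, "dy": 0.0, "dz": -0.025, "turn": 0.0},
    {"fingers": 0.4, "dx": 0.0, "dy": 0.0, "dz": -0.01, "turn": 0.0},
    {"fingers": 0.4, "dx": 0.0, "dy": 0.0, "dz": 0.0, "turn": 0.0},
  ],
)

```text
clock: 5.5
tool_pos: [0.6296, -0.1304, 0.0766]
tool_rot: [-3.141, 0.002, 0.001]
contact_force: [-0.1, -0.4, -1.9]
finger_gap: 0.612
grasp_force: 64.1
```

Call:
apply_moves(
  moves=[
    {"fingers": 0.4, "dx": 0.0, "dy": 0.0, "dz": -0.003, "turn": 0.0},
    {"fingers": 0.4, "dx": 0.0, "dy": 0.0, "dz": 0.0, "turn": 0.0},
  ],
)

```text
clock: 5.7
tool_pos: [0.6311, -0.1312, 0.0755]
tool_rot: [3.141, -0.002, -0.0]
contact_force: [-0.0, -1.2, -2.6]
finger_gap: 0.617
grasp_force: 64.1
```

Call:
apply_moves(
  moves=[
    {"fingers": 0.4, "dx": 0.0, "dy": 0.0, "dz": -0.002, "turn": 0.0},
    {"fingers": 0.4, "dx": 0.0, "dy": 0.0, "dz": 0.0, "turn": 0.0},
  ],
)

```text
clock: 5.9
tool_pos: [0.6307, -0.1314, 0.0728]
tool_rot: [3.141, -0.001, -0.0]
contact_force: [0.7, -0.4, -2.9]
finger_gap: 0.609
grasp_force: 64.1
```

Call:
apply_moves(
  moves=[
    {"fingers": 0.4, "dx": 0.0, "dy": 0.0, "dz": -0.001, "turn": 0.0},
    {"fingers": 0.4, "dx": 0.0, "dy": 0.0, "dz": 0.0, "turn": 0.0},
  ],
)

```text
clock: 6.1
tool_pos: [0.6305, -0.1314, 0.0713]
tool_rot: [-3.142, -0.0, -0.0]
contact_force: [1.2, -0.1, -3.3]
finger_gap: 0.615
grasp_force: 64.1
```

Call:
apply_moves(
  moves=[
    {"fingers": 0.4, "dx": 0.0, "dy": 0.0, "dz": -0.001, "turn": 0.0},
    {"fingers": 0.4, "dx": 0.0, "dy": 0.0, "dz": 0.0, "turn": 0.0},
  ],
)

```text
clock: 6.3
tool_pos: [0.6307, -0.1314, 0.0707]
tool_rot: [3.142, -0.001, -0.0]
contact_force: [-2.3, -0.6, 2.8]
finger_gap: 0.616
grasp_force: 64.9
```

Call:
apply_moves(
  moves=[
    {"fingers": 0.4, "dx": 0.0, "dy": 0.0, "dz": -0.001, "turn": 0.0},
    {"fingers": 0.4, "dx": 0.0, "dy": 0.0, "dz": 0.0, "turn": 0.0},
  ],
)

```text
clock: 6.5
tool_pos: [0.631, -0.1315, 0.0705]
tool_rot: [3.141, -0.001, -0.0]
contact_force: [-5.1, 0.6, 15.9]
finger_gap: 0.609
grasp_force: 66.3
```

Call:
apply_moves(
  moves=[
    {"fingers": 0.4, "dx": 0.0, "dy": 0.0, "dz": 0.001, "turn": 0.0},
    {"fingers": 0.62, "dx": 0.0, "dy": 0.0, "dz": 0.0, "turn": 0.0},
    {"fingers": 0.68, "dx": 0.0, "dy": 0.0, "dz": 0.0, "turn": 0.0},
    {"fingers": 0.8, "dx": 0.0, "dy": 0.0, "dz": 0.0, "turn": 0.0},
    {"fingers": 0.85, "dx": 0.0, "dy": 0.0, "dz": 0.0, "turn": 0.0},
  ],
)

```text
clock: 7.0
tool_pos: [0.6305, -0.1313, 0.0702]
tool_rot: [-3.141, -0.0, -0.0]
contact_force: [0.6, 0.4, 0.2]
finger_gap: 0.856
grasp_force: 0.0
```

Call:
apply_moves(
  moves=[
    {"fingers": 0.85, "dx": 0.0, "dy": 0.0, "dz": 0.01, "turn": 0.0},
    {"fingers": 0.85, "dx": 0.0, "dy": 0.0, "dz": 0.04, "turn": 0.0},
    {"fingers": 0.85, "dx": 0.0, "dy": 0.0, "dz": 0.045, "turn": 0.0},
    {"fingers": 0.7, "dx": 0.0, "dy": -0.02, "dz": 0.02, "turn": 0.0},
    {"fingers": 0.6, "dx": 0.0, "dy": -0.035, "dz": 0.0, "turn": 0.0},
  ],
)

```text
clock: 7.5
tool_pos: [0.6329, -0.1845, 0.1904]
tool_rot: [3.141, -0.007, 0.004]
contact_force: [0.3, -0.3, 0.4]
finger_gap: 0.605
grasp_force: 0.0
```

Call:
apply_moves(
  moves=[
    {"fingers": 0.5, "dx": 0.0, "dy": -0.045, "dz": 0.0, "turn": 0.0},
    {"fingers": 0.5, "dx": 0.0, "dy": -0.045, "dz": 0.0, "turn": 0.0},
    {"fingers": 0.5, "dx": 0.0, "dy": -0.045, "dz": 0.0, "turn": 0.0},
    {"fingers": 0.5, "dx": 0.0, "dy": -0.03, "dz": 0.0, "turn": 0.0},
  ],
)

```text
clock: 7.9
tool_pos: [0.6296, -0.3553, 0.1862]
tool_rot: [3.14, -0.0, -0.003]
contact_force: [0.0, -0.2, -1.0]
finger_gap: 0.499
grasp_force: 0.0
```

```bash
cat > loc.py <<'E'
from m import *
def loc(name,c0,th):
    """trolley pose: jar lid (red), handle bar (depth), rim outline (depth)"""
    i,d=vision.snapshot('top');np.savez(name+'.npz',i=i,d=d);i2,_=vision.snapshot('scene');np.savez(name+'s.npz',i=i2)
    P=cloud('top',d);H,S,V=cv2.split(cv2.cvtColor(i,cv2.COLOR_RGB2HSV))
    near=np.hypot(P[...,0]-c0[0],P[...,1]-c0[1])<.2
    m=((H<8)|(H>172))&(S>180)&(V>110)&near&(P[...,2]>.1)
    if m.sum()>20:
        k=big(m);w=onz('top',k,.125)[:,:2].astype(np.float32);print('lid',cv2.minEnclosingCircle(w),'z',np.median(P[m][:,2]))
    u=np.array([np.cos(th),np.sin(th)]);n=np.array([-u[1],u[0]])
    q=P[...,:2]-np.array(c0);a=q@u;b=q@n;z=P[...,2]
    h=near&(z>.115)&(z<.14)&(a<-.06)&(a>-.11)&(abs(b)<.075)
    if h.sum()>10:
        w=onz('top',np.argwhere(h)[:,::-1],.129)[:,:2].astype(np.float32);print('bar',cv2.minAreaRect(w))
    f=(z>.044)&(z<.068)&(abs(b)<.085)&(a>-.115)&(a<.115)
    # rim outline: cast tray pixels (height 0.035..0.07) to rim plane
    t=(near&(z>.03)&(z<.07)&(abs(b)<.085)&(a>-.115)&(a<.115))
    t=cv2.morphologyEx(t.astype(np.uint8),cv2.MORPH_OPEN,np.ones((3,3)))
    w=onz('top',big(t),.056)[:,:2].astype(np.float32);print('tray',cv2.minAreaRect(w))
    s=sensors.sense();print('tool',s['tool_pos'].round(4),'yaw',s['tool_rot'][2].round(4),'t',s['clock'])
    return i,i2
E
python3 - <<'E'
from loc import *
i,i2=loc('a',(.629,-.1555),1.563)
t=cv2.resize(i[125:195,225:320],None,fx=5,fy=5,interpolation=cv2.INTER_CUBIC);s=cv2.resize(i2[165:270,145:265],None,fx=4,fy=4,interpolation=cv2.INTER_CUBIC)
o=np.zeros((max(t.shape[0],s.shape[0]),0,3),np.uint8)
pad=lambda x,h:cv2.copyMakeBorder(x,0,h-x.shape[0],0,0,0);h=max(t.shape[0],s.shape[0])
c=np.hstack([pad(t,h),pad(s,h)]);c=cv2.resize(c,None,fx=800/c.shape[1],fy=800/c.shape[1]);save('a',c)
E
```

```text
lid ((0.627096951007843, -0.13251878321170807), 0.02561323158442974) z 0.12474125349043808
bar ((0.6287915706634521, -0.23440392315387726), (0.10251612961292267, 0.012761476449668407), 0.30725881457328796)
tray ((0.6282975077629089, -0.15386247634887695), (0.1869332492351532, 0.12982220947742462), 89.60430145263672)
tool [ 0.6288 -0.3572  0.1856] yaw -0.0065 t 8.0
```

View pics/a.png

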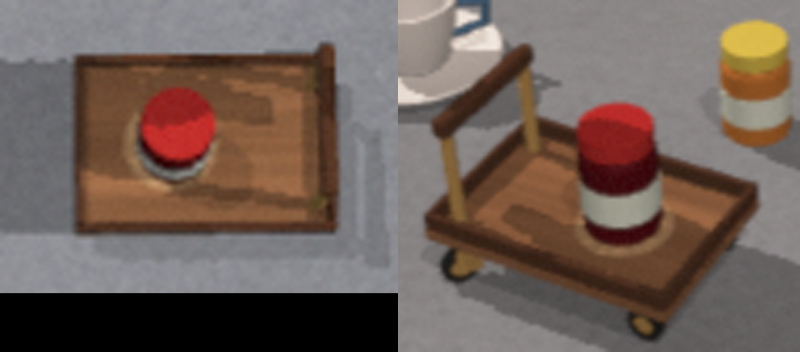

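The jar stands upright on the cork, with its lid at crop pixel (178,125) in the top view and the cork ring visible around its base. The trolley hasn't moved.

Call:
apply_moves(
  moves=[
    {"fingers": 0.5, "dx": 0.0, "dy": 0.035, "dz": 0.0, "turn": -0.08},
    {"fingers": 0.5, "dx": 0.0, "dy": 0.045, "dz": 0.0, "turn": 0.0},
    {"fingers": 0.5, "dx": 0.0, "dy": 0.03, "dz": 0.0, "turn": 0.0},
    {"fingers": 0.5, "dx": 0.0, "dy": 0.012, "dz": 0.0, "turn": 0.0},
    {"fingers": 0.5, "dx": 0.0, "dy": 0.0, "dz": 0.0, "turn": 0.0},
  ],
)

```text
clock: 8.5
tool_pos: [0.631, -0.2268, 0.1861]
tool_rot: [-3.141, -0.001, -0.004]
contact_force: [-1.0, 0.8, -0.3]
finger_gap: 0.503
grasp_force: 0.0
```

Call:
apply_moves(
  moves=[
    {"fingers": 0.5, "dx": 0.0, "dy": 0.0, "dz": -0.03, "turn": 0.0},
    {"fingers": 0.5, "dx": 0.0, "dy": 0.0, "dz": -0.03, "turn": 0.0},
    {"fingers": 0.5, "dx": 0.0, "dy": 0.0, "dz": -0.015, "turn": 0.0},
    {"fingers": 0.5, "dx": 0.0, "dy": 0.0, "dz": -0.008, "turn": 0.0},
    {"fingers": 0.5, "dx": 0.0, "dy": 0.0, "dz": 0.0, "turn": 0.0},
  ],
)

```text
clock: 9.0
tool_pos: [0.6302, -0.2299, 0.1018]
tool_rot: [-3.141, 0.001, -0.008]
contact_force: [0.7, 0.9, 0.7]
finger_gap: 0.504
grasp_force: 0.0
```

Call:
apply_moves(
  moves=[
    {"fingers": 0.4, "dx": -0.001, "dy": -0.005, "dz": 0.001, "turn": 0.0},
    {"fingers": 0.3, "dx": 0.0, "dy": 0.0, "dz": 0.0, "turn": 0.0},
    {"fingers": 0.2, "dx": 0.0, "dy": 0.0, "dz": 0.0, "turn": 0.0},
    {"fingers": 0.15, "dx": 0.0, "dy": 0.0, "dz": 0.0, "turn": 0.0},
    {"fingers": 0.1, "dx": 0.0, "dy": 0.0, "dz": 0.0, "turn": 0.0},
  ],
)

```text
clock: 9.5
tool_pos: [0.6298, -0.2344, 0.1039]
tool_rot: [3.141, -0.001, -0.007]
contact_force: [-1.6, -1.1, 5.6]
finger_gap: 0.128
grasp_force: 58.6
```

Call:
apply_moves(
  moves=[
    {"fingers": 0.0, "dx": 0.0, "dy": 0.0, "dz": 0.0, "turn": 0.0},
    {"fingers": 0.0, "dx": 0.0, "dy": 0.0, "dz": 0.0, "turn": 0.0},
    {"fingers": 0.0, "dx": 0.0, "dy": 0.0, "dz": 0.0, "turn": 0.0},
  ],
)

```text
clock: 9.8
tool_pos: [0.6298, -0.2344, 0.1039]
tool_rot: [3.141, -0.001, -0.007]
contact_force: [-0.9, -0.2, 5.7]
finger_gap: 0.122
grasp_force: 58.6
```

Call:
apply_moves(
  moves=[
    {"fingers": 0.0, "dx": 0.0, "dy": 0.003, "dz": 0.0, "turn": 0.0},
    {"fingers": 0.0, "dx": 0.0, "dy": 0.006, "dz": 0.0, "turn": 0.0},
    {"fingers": 0.0, "dx": 0.0, "dy": 0.008, "dz": 0.0, "turn": 0.0},
    {"fingers": 0.0, "dx": 0.0, "dy": 0.01, "dz": 0.0, "turn": 0.0},
    {"fingers": 0.0, "dx": 0.0, "dy": 0.01, "dz": 0.0, "turn": 0.0},
  ],
)

```text
clock: 10.3
tool_pos: [0.6297, -0.1975, 0.104]
tool_rot: [3.141, -0.001, -0.008]
contact_force: [-2.2, -2.6, 5.8]
finger_gap: 0.128
grasp_force: 58.7
```

Call:
apply_moves(
  moves=[
    {"fingers": 0.0, "dx": 0.0005, "dy": 0.01, "dz": 0.0, "turn": 0.0},
    {"fingers": 0.0, "dx": 0.0, "dy": 0.01, "dz": 0.0, "turn": 0.0},
    {"fingers": 0.0, "dx": 0.0, "dy": 0.01, "dz": 0.0, "turn": 0.0},
    {"fingers": 0.0, "dx": 0.0, "dy": 0.01, "dz": 0.0, "turn": 0.0},
    {"fingers": 0.0, "dx": 0.0, "dy": 0.008, "dz": 0.0, "turn": 0.0},
  ],
)

```text
clock: 10.8
tool_pos: [0.6301, -0.149, 0.1039]
tool_rot: [3.141, -0.001, -0.007]
contact_force: [-2.0, -1.6, 7.5]
finger_gap: 0.127
grasp_force: 58.8
```

Call:
apply_moves(
  moves=[
    {"fingers": 0.0, "dx": 0.0, "dy": 0.006, "dz": 0.0, "turn": 0.0},
    {"fingers": 0.0, "dx": 0.0, "dy": 0.003, "dz": 0.0, "turn": 0.0},
    {"fingers": 0.0, "dx": 0.0, "dy": 0.0, "dz": 0.0, "turn": 0.0},
  ],
)

```text
clock: 11.1
tool_pos: [0.6302, -0.1395, 0.1039]
tool_rot: [-3.141, -0.001, -0.006]
contact_force: [-2.4, 0.5, 6.9]
finger_gap: 0.125
grasp_force: 58.8
```

```bash
python3 - <<'E'
from loc import *
i,i2=loc('b',(.629,-.0605),1.563)
save('b',cv2.resize(i2[150:290,150:300],None,fx=4,fy=4,interpolation=cv2.INTER_CUBIC))
E
```

```text
lid ((0.6277234554290771, -0.03796456754207611), 0.025761505588889122) z 0.12460182236787587
tray ((0.6283338069915771, -0.03011966496706009), (0.13268305361270905, 0.1268247663974762), 0.2341546267271042)
tool [ 0.6302 -0.1399  0.1039] yaw -0.0065 t 11.2
```

View pics/b.png

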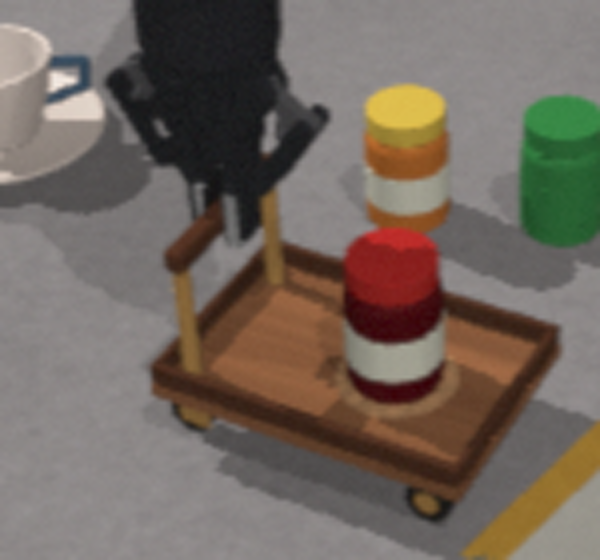

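The trolley has rolled forward with the jar upright on the cork at (393,385). The near castor is partly hidden at (192,413), so I'll compare it with projections for various swivel angles.

```bash
cat > cast.py <<'E'
from h import *
def proj(n,X):
    K,k1,p,R=cal(n);c=(np.atleast_2d(X)-p)@R;s=np.c_[c[:,0],-c[:,1]]/-c[:,2:];s*=1+k1*(s**2).sum(1,keepdims=True);return s*K[0,0]+K[:2,2]
def hub(ctr,th,ang,side=-1):
    u=np.array([np.cos(th),np.sin(th)]);n=np.array([-u[1],u[0]]);t=th+np.pi+ang
    q=np.array(ctr)-.066*u+side*.045*n+.016*np.array([np.cos(t),np.sin(t)]);return np.r_[q,.013]
E
python3 - <<'E'
from cast import *
for nm,ctr,off,sc in(('start',(.6287,-.155),(145,175),6),('now',(.6287,-.0600),(150,150),4)):
    for a in(0,45,90,135,180,-135,-90,-45):
        p=proj('scene',hub(ctr,np.radians(89.6),np.radians(a)))[0];print(nm,a,((p-off+.5)*sc).round())
    u=np.r_[ctr[0]+.05,ctr[1]+.07,.013];print('front wheel',((proj('scene',u)[0]-off+.5)*sc).round())
E
```

```text
start 0 [114. 381.]
start 45 [107. 402.]
start 90 [123. 418.]
start 135 [154. 419.]
start 180 [182. 405.]
start -135 [189. 385.]
start -90 [172. 369.]
start -45 [141. 368.]
front wheel [442. 509.]
now 0 [193. 402.]
now 45 [189. 417.]
now 90 [201. 428.]
now 135 [223. 430.]
now 180 [241. 420.]
now -135 [245. 405.]
now -90 [232. 394.]
now -45 [211. 393.]
front wheel [428. 494.]
```

The near castor matches 0° once the same offset seen at the front wheel is removed (it was about 45° at the start). I'll roll a little further straight for margin, then follow a smooth S-path that ends in a straight section.

```bash
cat > plan.py <<'E'
from h import *
def plan(ctr,th,tool,mat,mth,s0,s1,prof):
    """axle path: straight s0, quintic to the mat axis, last s1 straight; tool rows at rolled distances prof"""
    ctr,tool,mat=map(np.array,(ctr,tool,mat));U=lambda t:np.array([np.cos(t),np.sin(t)])
    A=ctr+.07*U(th);B=mat+.07*U(mth);u=U(mth);n=np.array([-u[1],u[0]])
    S=A+s0*U(th);x0=(S-B)@u;y0=(S-B)@n;k=np.tan(th-mth);x1=-s1;D=x1-x0
    r=lambda t:[t**i for i in range(6)];d1=lambda t:[i*t**max(i-1,0) for i in range(6)];d2=lambda t:[i*(i-1)*t**max(i-2,0) for i in range(6)]
    c=np.linalg.solve([r(0),d1(0),d2(0),r(1),d1(1),d2(1)],[y0,k*D,0,0,0,0])
    t=np.linspace(0,1,400);y=np.array([c@r(q) for q in t]);dy=np.array([c@d1(q) for q in t])/D
    ddy=np.array([c@d2(q) for q in t])/D**2;kap=ddy/(1+dy**2)**1.5
    q=np.linspace(0,1,50)[:,None]
    pts=np.vstack([A+q*(S-A),B+(x0+t[1:,None]*D)*u+y[1:,None]*n,B-(1-q[1:])*s1*u])
    hd=np.r_[np.full(50,th),mth+np.arctan(dy[1:]),np.full(49,mth)]
    s=np.r_[0,np.cumsum(np.linalg.norm(np.diff(pts,axis=0),axis=1))]
    print('y0',y0,'L',s[-1],'kmax',abs(kap).max(),'hd range',np.degrees([hd.min(),hd.max()]))
    psi=0;mx=0
    for j in range(1,len(s)):  # castor: pivot 136 mm behind the axle
        ds=s[j]-s[j-1];w=(hd[j]-hd[j-1]);e=-.136*w
        psi+=-np.sin(psi)*ds/.016-w+e/.016*np.cos(psi)*1.0;mx=max(mx,abs(psi))
    print('castor est max/end deg',np.degrees(mx),np.degrees(psi))
    o=tool-ctr;R=lambda a:np.array([[np.cos(a),-np.sin(a)],[np.sin(a),np.cos(a)]])
    prof=np.array(prof);prof=prof*s[-1]/prof.sum();cs=np.cumsum(prof)
    a=np.interp(cs,s,hd);P=np.c_[np.interp(cs,s,pts[:,0]),np.interp(cs,s,pts[:,1])]
    T=np.array([p-.07*U(b)+R(b-th)@o for p,b in zip(P,a)])
    px,pt=tool.copy(),0.
    for j in range(len(cs)):
        d=((T[j]-px)/.0005).round()*.0005;px=px+d;w=round(((np.degrees(a[j]-th))/5-pt)/.02)*.02;pt+=w
        print(j,round(cs[j]*1e3),'dx %.4f dy %.4f turn %.2f'%(d[0],d[1],w),np.degrees(a[j]).round(1))
    print('final tool',T[-1])
E
python3 - <<'E'
from plan import *
m=np.radians
plan((.6287,-.060),m(89.6),(.6302,-.1397),(.631,.1785),m(78.6),.018,.05,[3,6,8]+[10]*19+[8,6,4,2])
E
```

```text
y0 -0.028095460385655722 L 0.23874477280465758 kmax 3.596003223675463 hd range [78.6        92.56641719]
castor est max/end deg 27.14450734554212 0.5979070830820877
0 3 dx 0.0000 dy 0.0030 turn 0.00 89.6
1 9 dx 0.0000 dy 0.0065 turn 0.00 89.6
2 18 dx 0.0000 dy 0.0085 turn 0.00 89.6
3 28 dx 0.0010 dy 0.0105 turn 0.06 89.9
4 39 dx 0.0015 dy 0.0105 turn 0.12 90.5
5 49 dx 0.0020 dy 0.0105 turn 0.14 91.2
6 60 dx 0.0015 dy 0.0105 turn 0.14 91.9
7 70 dx 0.0005 dy 0.0105 turn 0.10 92.4
8 81 dx 0.0000 dy 0.0105 turn 0.04 92.6
9 92 dx -0.0010 dy 0.0105 turn -0.06 92.3
10 102 dx -0.0020 dy 0.0105 turn -0.12 91.7
11 113 dx -0.0030 dy 0.0105 turn -0.22 90.6
12 123 dx -0.0040 dy 0.0105 turn -0.30 89.1
13 134 dx -0.0045 dy 0.0105 turn -0.38 87.2
14 144 dx -0.0050 dy 0.0110 turn -0.42 85.1
15 155 dx -0.0045 dy 0.0110 turn -0.44 82.9
16 165 dx -0.0035 dy 0.0110 turn -0.38 81.0
17 176 dx -0.0020 dy 0.0110 turn -0.32 79.4
18 186 dx -0.0000 dy 0.0105 turn -0.16 78.6
19 197 dx 0.0015 dy 0.0105 turn 0.00 78.6
20 207 dx 0.0025 dy 0.0100 turn 0.00 78.6
21 218 dx 0.0020 dy 0.0105 turn 0.00 78.6
22 226 dx 0.0015 dy 0.0085 turn 0.00 78.6
23 232 dx 0.0015 dy 0.0060 turn 0.00 78.6
24 237 dx 0.0005 dy 0.0040 turn 0.00 78.6
25 239 dx 0.0005 dy 0.0020 turn 0.00 78.6
final tool [0.61726496 0.0999781 ]
```

Call:
apply_moves(
  moves=[
    {"fingers": 0.0, "dx": 0.0, "dy": 0.003, "dz": 0.0, "turn": 0.0},
    {"fingers": 0.0, "dx": 0.0, "dy": 0.0065, "dz": 0.0, "turn": 0.0},
    {"fingers": 0.0, "dx": 0.0, "dy": 0.0085, "dz": 0.0, "turn": 0.0},
    {"fingers": 0.0, "dx": 0.001, "dy": 0.0105, "dz": 0.0, "turn": 0.06},
    {"fingers": 0.0, "dx": 0.0015, "dy": 0.0105, "dz": 0.0, "turn": 0.12},
  ],
)

```text
clock: 11.7
tool_pos: [0.6325, -0.1014, 0.1039]
tool_rot: [3.141, -0.0, 0.008]
contact_force: [-3.4, -1.1, 6.7]
finger_gap: 0.13
grasp_force: 58.9
```

Call:
apply_moves(
  moves=[
    {"fingers": 0.0, "dx": 0.002, "dy": 0.0105, "dz": 0.0, "turn": 0.14},
    {"fingers": 0.0, "dx": 0.0015, "dy": 0.0105, "dz": 0.0, "turn": 0.14},
    {"fingers": 0.0, "dx": 0.0005, "dy": 0.0105, "dz": 0.0, "turn": 0.1},
    {"fingers": 0.0, "dx": 0.0, "dy": 0.0105, "dz": 0.0, "turn": 0.04},
    {"fingers": 0.0, "dx": -0.001, "dy": 0.0105, "dz": 0.0, "turn": -0.06},
  ],
)

```text
clock: 12.2
tool_pos: [0.6358, -0.0487, 0.104]
tool_rot: [3.141, -0.001, 0.04]
contact_force: [-1.7, -2.5, 7.0]
finger_gap: 0.124
grasp_force: 58.9
```

```bash
python3 - <<'E'
from loc import *
loc('c',(.629,.031),np.radians(92.3))
E
```

```text
lid ((0.6290314197540283, 0.051643647253513336), 0.02527395635843277) z 0.12448594392327506
tray ((0.628180205821991, 0.07346941530704498), (0.13370993733406067, 0.09979536384344101), 3.3019423484802246)
tool [ 0.6357 -0.0467  0.1039] yaw 0.042 t 12.3
```

Call:
apply_moves(
  moves=[
    {"fingers": 0.0, "dx": -0.002, "dy": 0.0095, "dz": 0.0, "turn": -0.12},
    {"fingers": 0.0, "dx": -0.003, "dy": 0.0105, "dz": 0.0, "turn": -0.22},
    {"fingers": 0.0, "dx": -0.004, "dy": 0.0105, "dz": 0.0, "turn": -0.3},
    {"fingers": 0.0, "dx": -0.0045, "dy": 0.0105, "dz": 0.0, "turn": -0.38},
  ],
)

```text
clock: 12.7
tool_pos: [0.6222, -0.0076, 0.1039]
tool_rot: [3.141, -0.001, -0.05]
contact_force: [-1.0, -0.3, 6.3]
finger_gap: 0.13
grasp_force: 59.1
```

Call:
apply_moves(
  moves=[
    {"fingers": 0.0, "dx": -0.005, "dy": 0.011, "dz": 0.0, "turn": -0.42},
    {"fingers": 0.0, "dx": -0.0045, "dy": 0.011, "dz": 0.0, "turn": -0.44},
    {"fingers": 0.0, "dx": -0.0035, "dy": 0.011, "dz": 0.0, "turn": -0.38},
    {"fingers": 0.0, "dx": -0.002, "dy": 0.011, "dz": 0.0, "turn": -0.32},
  ],
)

```text
clock: 13.1
tool_pos: [0.607, 0.0365, 0.1039]
tool_rot: [3.141, -0.001, -0.186]
contact_force: [-1.7, -1.4, 6.7]
finger_gap: 0.13
grasp_force: 59.1
```

```bash
python3 - <<'E'
from loc import *
i,i2=loc('d',(.622,.116),np.radians(79.4))
a=cv2.resize(i[115:215,110:270],None,fx=5,fy=5,interpolation=cv2.INTER_CUBIC);save('d',a)
E
```

```text
lid ((0.6222418546676636, 0.14577752351760864), 0.02157556638121605) z 0.12442163731568323
tray ((0.629534125328064, 0.17916278541088104), (0.14051486551761627, 0.07322683185338974), 0.8749957084655762)
tool [0.607  0.0384 0.1039] yaw -0.184 t 13.2
```

View pics/d.png

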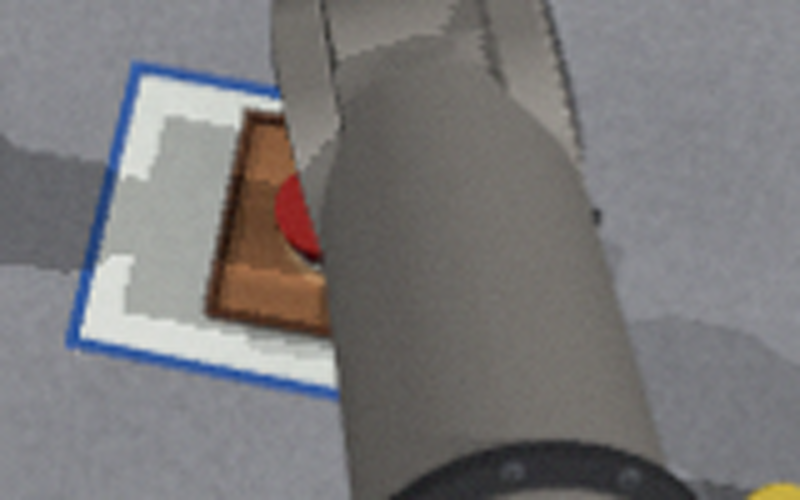

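The trolley's front edge runs from (243,108) to (207,315) in the crop and the mat's front edge from (134,63) to (67,348). The arm hides the rest.

```bash
python3 - <<'E'
from plan import *
f=lambda a:(np.array(a,float)+.5)/5-.5+np.array([110,115])
c=onz('top',f([[243,108],[207,316]]),.056)[:,:2];e=onz('top',f([[134,63],[67,348]]),.001)[:,:2]
for n,q,l in(('tr',c,.095),('mat',e,.125)):
    v=q[0]-q[1];th=np.arctan2(v[1],v[0])+np.pi/2;print(n,np.linalg.norm(v),np.degrees(th),q.mean(0)-l*np.array([np.cos(th),np.sin(th)]))
t0=np.radians(89.6)
# dead reckoning from the grip
s=sensors.sense();th=t0+s['tool_rot'][2]+.0065;o=np.array([.0015,-.0797]);a=th-t0;R=np.array([[np.cos(a),-np.sin(a)],[np.sin(a),np.cos(a)]])
print('dead',np.degrees(th),s['tool_pos'][:2]-R@o)
E
```

```text
tr 0.13022790951347796 81.6730088659758 [0.62395853 0.11133536]
mat 0.18872191669270874 78.67207474777535 [0.63044097 0.17530291]
dead 79.42839260548757 [0.61957793 0.11710629]
```

```bash
cat > rim.py <<'E'
from h import *
def fit(n,i,d,ctr,th,tag):
    P=cloud(n,d);H,S,V=cv2.split(cv2.cvtColor(i,cv2.COLOR_RGB2HSV));wood=((H<20)|(H>170))&(S>80)
    u=np.array([np.cos(th),np.sin(th)]);nn=np.array([-u[1],u[0]]);q=P[...,:2]-np.array(ctr);a=q@u;b=q@nn;z=P[...,2]
    m=wood&(z>.048)&(z<.066)
    out=[]
    R=m&(b<-.05)&(b>-.08)&(abs(a)<.08);F=m&(a>.08)&(a<.115)&(abs(b)<.055)
    for nm,M,s,t in(('right',R,a,b),('front',F,b,a)):
        x,y=s[M],t[M]
        for _ in range(4):
            p=np.polyfit(x,y,1);r=abs(y-np.polyval(p,x));k=r<max(2.5*np.median(r),.001);x,y=x[k],y[k]
        print(tag,n,nm,len(x),'off %.4f slope deg %.2f'%(p[1],np.degrees(np.arctan(p[0]))*(1 if nm=='right' else -1)),'z',z[M].mean().round(4))
E
python3 - <<'E'
from rim import *
for n in('scene','top'):
    D=np.load(n+'0.npz');fit(n,D['i'],D['d'],(.6287,-.155),np.radians(89.6),'init')
    i,d=vision.snapshot(n);np.savez('e'+n+'.npz',i=i,d=d);fit(n,i,d,(.6196,.1171),np.radians(79.4),'now-dead')
s=sensors.sense();print(s['tool_pos'],s['tool_rot'],s['contact_force'],s['ft_torque'])
E
```

```text
init scene right 178 off -0.0659 slope deg 0.15 z 0.0533
init scene front 105 off 0.0972 slope deg 0.45 z 0.0536
now-dead scene right 249 off -0.0665 slope deg 0.12 z 0.0534
now-dead scene front 150 off 0.0963 slope deg 0.21 z 0.0541
init top right 130 off -0.0622 slope deg 0.44 z 0.0547
init top front 35 off 0.0916 slope deg -0.02 z 0.055
now-dead top right 8 off -0.0642 slope deg 0.74 z 0.053
now-dead top front 48 off 0.0884 slope deg -0.14 z 0.0535
[0.60720233 0.03711352 0.10390604] [-3.14106729e+00 -7.80202698e-04 -1.84094087e-01] [-1.44499304  1.18605387  6.25126625] [0.09912706 0.31896066 0.18877072]
```

```bash
python3 - <<'E'
from plan import *
m=np.radians
plan((.6198,.1158),m(79.4),(.6072,.0371),(.6304,.178),m(78.6),.0,.04,[4,7,9,9,9,8,7,5,3,1.5])
E
```

```text
y0 -0.0009260594968511951 L 0.0630991267617162 kmax 8.8945122474523 hd range [78.6        82.56770834]
castor est max/end deg 21.49261020546628 1.306412167236374
0 4 dx 0.0035 dy 0.0035 turn 0.22 80.5
1 11 dx 0.0065 dy 0.0065 turn 0.42 82.6
2 20 dx -0.0070 dy 0.0100 turn -0.66 79.3
3 29 dx -0.0000 dy 0.0090 turn -0.14 78.6
4 38 dx 0.0015 dy 0.0090 turn 0.00 78.6
5 46 dx 0.0015 dy 0.0080 turn 0.00 78.6
6 54 dx 0.0015 dy 0.0070 turn 0.00 78.6
7 59 dx 0.0010 dy 0.0050 turn 0.00 78.6
8 62 dx 0.0005 dy 0.0030 turn 0.00 78.6
9 63 dx 0.0005 dy 0.0015 turn 0.00 78.6
final tool [0.6167024  0.09948359]
```

Call:
apply_moves(
  moves=[
    {"fingers": 0.0, "dx": 0.0, "dy": 0.004, "dz": 0.0, "turn": -0.06},
    {"fingers": 0.0, "dx": 0.0, "dy": 0.007, "dz": 0.0, "turn": -0.1},
    {"fingers": 0.0, "dx": 0.0015, "dy": 0.009, "dz": 0.0, "turn": 0.0},
    {"fingers": 0.0, "dx": 0.002, "dy": 0.009, "dz": 0.0, "turn": 0.0},
    {"fingers": 0.0, "dx": 0.002, "dy": 0.009, "dz": 0.0, "turn": 0.0},
  ],
)

```text
clock: 13.8
tool_pos: [0.6126, 0.0745, 0.1039]
tool_rot: [3.142, -0.0, -0.199]
contact_force: [-2.7, -1.1, 8.2]
finger_gap: 0.126
grasp_force: 59.4
```

Call:
apply_moves(
  moves=[
    {"fingers": 0.0, "dx": 0.002, "dy": 0.009, "dz": 0.0, "turn": 0.0},
    {"fingers": 0.0, "dx": 0.0015, "dy": 0.007, "dz": 0.0, "turn": 0.0},
    {"fingers": 0.0, "dx": 0.0005, "dy": 0.002, "dz": 0.0, "turn": 0.0},
    {"fingers": 0.0, "dx": 0.0, "dy": 0.0, "dz": 0.0, "turn": 0.0},
  ],
)

```text
clock: 14.2
tool_pos: [0.6166, 0.0933, 0.1039]
tool_rot: [-3.141, -0.0, -0.198]
contact_force: [-2.1, 1.2, 8.1]
finger_gap: 0.128
grasp_force: 59.3
```

```bash
python3 - <<'E'
from rim import *
s=sensors.sense();t0=np.radians(89.6);th=t0+s['tool_rot'][2]+.0065;o=np.array([.0015,-.0797]);a=th-t0;R=np.array([[np.cos(a),-np.sin(a)],[np.sin(a),np.cos(a)]])
c=s['tool_pos'][:2]-R@o;print('dead',np.degrees(th),c,s['tool_pos'])
u=np.array([np.cos(np.radians(78.6)),np.sin(np.radians(78.6))]);e=c-np.array([.6304,.178]);print('fwd err',e@u,'left err',e@[-u[1],u[0]])
i,d=vision.snapshot('scene');np.savez('f.npz',i=i,d=d);fit('scene',i,d,c,th,'now')
E
```

```text
dead 78.63367944891465 [0.63030508 0.17180735] [0.61661621 0.09327739 0.10389379]
fwd err -0.006089237456059991 left err -0.0011309791641632013
now scene right 266 off -0.0659 slope deg 0.61 z 0.0534
now scene front 175 off 0.0962 slope deg 0.53 z 0.0539
```

Call:
apply_moves(
  moves=[
    {"fingers": 0.0, "dx": 0.0005, "dy": 0.002, "dz": 0.0, "turn": 0.0},
    {"fingers": 0.0, "dx": 0.0005, "dy": 0.003, "dz": 0.0, "turn": 0.0},
    {"fingers": 0.0, "dx": 0.0, "dy": 0.0015, "dz": 0.0, "turn": 0.0},
    {"fingers": 0.0, "dx": 0.0, "dy": 0.0, "dz": 0.0, "turn": 0.0},
    {"fingers": 0.0, "dx": 0.0, "dy": 0.0, "dz": 0.0, "turn": 0.0},
  ],
)

```text
clock: 14.75
tool_pos: [0.6176, 0.0993, 0.1039]
tool_rot: [-3.141, -0.001, -0.198]
contact_force: [-2.1, 1.0, 7.6]
finger_gap: 0.129
grasp_force: 59.2
```

```bash
cat > fin.py <<'E'
from rim import *
from m import big
def mat(i):
    # mat outline in scene: border + white, hidden parts ignored by minAreaRect of visible edges
    H,S,V=cv2.split(cv2.cvtColor(i,cv2.COLOR_RGB2HSV))
    m=((H>105)&(H<125)&(S>120)&(V>80))|((H>10)&(H<28)&(S>150)&(V>120))|((S<60)&(V>120));m[:225]=0;m[340:]=0;m[:,:255]=0;m[:,425:]=0
    return m
E
python3 - <<'E'
from fin import *
s=sensors.sense();t0=np.radians(89.6);th=t0+s['tool_rot'][2]+.0065;o=np.array([.0015,-.0797]);a=th-t0;R=np.array([[np.cos(a),-np.sin(a)],[np.sin(a),np.cos(a)]])
c=s['tool_pos'][:2]-R@o;print('dead',np.degrees(th),c,s['tool_pos'],s['ft_torque'],s['contact_force'])
i,d=vision.snapshot('scene');fit('scene',i,d,c,th,'now');save('f',cv2.resize(i[170:340,240:430],None,fx=3.5,fy=3.5,interpolation=cv2.INTER_CUBIC))
E
```

```text
dead 78.61079094568231 [0.63131779 0.17786861] [0.61759754 0.09934413 0.10391948] [0.23699674 0.48463099 0.24056776] [-2.08253785  0.9954169   7.58106676]
now scene right 257 off -0.0660 slope deg 0.31 z 0.0533
now scene front 165 off 0.0959 slope deg 0.98 z 0.054
```

View pics/f.png

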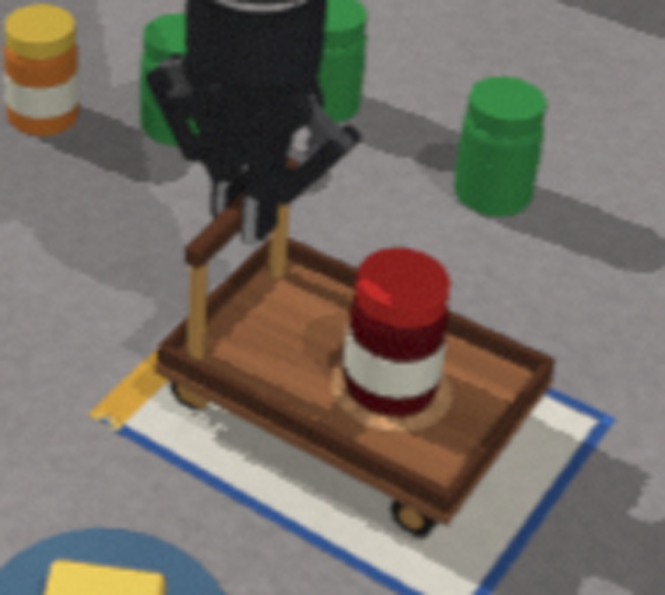

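The trolley is on the mat, square, with the jar upright on the cork at (395,395) and the castor tucked behind at (185,393). I'll release the bar, retreat and verify.

Call:
apply_moves(
  moves=[
    {"fingers": 0.15, "dx": 0.0, "dy": 0.0, "dz": 0.0, "turn": 0.0},
    {"fingers": 0.2, "dx": 0.0, "dy": 0.0, "dz": 0.0, "turn": 0.0},
    {"fingers": 0.3, "dx": 0.0, "dy": 0.0, "dz": 0.0, "turn": 0.0},
    {"fingers": 0.4, "dx": 0.0, "dy": 0.0, "dz": 0.0, "turn": 0.0},
    {"fingers": 0.45, "dx": 0.0, "dy": 0.0, "dz": 0.0, "turn": 0.0},
  ],
)

```text
clock: 15.3
tool_pos: [0.6175, 0.0986, 0.1032]
tool_rot: [-3.142, 0.0, -0.199]
contact_force: [0.6, 0.3, -0.2]
finger_gap: 0.454
grasp_force: 0.0
```

Call:
apply_moves(
  moves=[
    {"fingers": 0.45, "dx": 0.0, "dy": 0.0, "dz": 0.01, "turn": 0.0},
    {"fingers": 0.45, "dx": 0.0, "dy": 0.0, "dz": 0.03, "turn": 0.0},
    {"fingers": 0.45, "dx": 0.0, "dy": 0.0, "dz": 0.045, "turn": 0.0},
    {"fingers": 0.45, "dx": 0.0, "dy": 0.0, "dz": 0.045, "turn": 0.0},
    {"fingers": 0.45, "dx": 0.0, "dy": -0.04, "dz": 0.02, "turn": 0.0},
  ],
)

```text
clock: 15.8
tool_pos: [0.6185, 0.0642, 0.2586]
tool_rot: [-3.137, -0.005, -0.192]
contact_force: [0.8, -0.6, -0.4]
finger_gap: 0.449
grasp_force: 0.0
```

Call:
apply_moves(
  moves=[
    {"fingers": 0.45, "dx": 0.0, "dy": -0.045, "dz": 0.0, "turn": 0.0},
    {"fingers": 0.45, "dx": 0.0, "dy": -0.045, "dz": 0.0, "turn": 0.0},
    {"fingers": 0.45, "dx": 0.0, "dy": -0.045, "dz": 0.0, "turn": 0.0},
    {"fingers": 0.45, "dx": 0.0, "dy": -0.045, "dz": 0.0, "turn": 0.0},
    {"fingers": 0.45, "dx": 0.0, "dy": -0.045, "dz": 0.0, "turn": 0.0},
  ],
)

```text
clock: 16.3
tool_pos: [0.6172, -0.1681, 0.2544]
tool_rot: [-3.141, -0.001, -0.199]
contact_force: [0.4, -0.5, -0.7]
finger_gap: 0.452
grasp_force: 0.0
```

```bash
python3 - <<'E'
from loc import *
from rim import fit
loc('g',(.6313,.178),np.radians(78.6))
i,d=vision.snapshot('scene');fit('scene',i,d,(.6313,.1779),np.radians(78.6),'end')
D=np.load('g.npz');i=D['i'];H,S,V=cv2.split(cv2.cvtColor(i,cv2.COLOR_RGB2HSV))
b=((H>105)&(H<125)&(S>120)&(V>80))|((H>15)&(H<28)&(S>150)&(V>120));b[:,:115]=0;b[:,220:]=0;b[:122]=0;b[205:]=0
w=onz('top',np.argwhere(b)[:,::-1],.001)[:,:2].astype(np.float32);print('mat',cv2.minAreaRect(w))
E
```

```text
lid ((0.636119544506073, 0.19719131290912628), 0.026392046362161636) z 0.1243841398639991
bar ((0.6167213320732117, 0.09579409658908844), (0.013261120766401291, 0.10490965098142624), 79.0732650756836)
tray ((0.6317242383956909, 0.17350028455257416), (0.19338981807231903, 0.13325367867946625), 79.12933349609375)
tool [ 0.6163 -0.1739  0.254 ] yaw -0.2076 t 16.4
end scene right 277 off -0.0661 slope deg 0.58 z 0.0534
end scene front 164 off 0.0959 slope deg 1.23 z 0.0539
mat ((0.6320008635520935, 0.17793193459510803), (0.2484668642282486, 0.18888215720653534), 78.52899932861328)
```

```bash
python3 - <<'E'
from rim import *
i,d=vision.snapshot('scene');fit('scene',i,d,(.6313,.1779),np.radians(78.6),'end');print(bot.job_done())
E
```

```text
end scene right 285 off -0.0659 slope deg 0.50 z 0.0535
end scene front 159 off 0.0957 slope deg 1.04 z 0.0541
the job is handed in; nothing more can be done
None
```

I handed the job in at about 16.5 s: the jam jar stands upright on the cork, and the trolley is parked on the mat, handle end at the yellow bar, within about 4 mm of centre and 0.5° of square. The right castor looked straight in the pictures; I couldn't see the left one, so its alignment rests on the straight rolling distance.

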